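# Press the flower tile onto the sloped display board and hold it flush

### The arm

A 6-joint arm with a two-finger parallel gripper is mounted at the origin on the work surface. World frame = base frame: x ahead of the robot, y to its left, z up, the work surface at z = 0. Lengths are in mm, angles in rad, forces in N, time in s.
With the tool pointing down it reaches from about 375 to 975 mm from the base axis. Payload 3.8 kg.
Tool frame: the origin (TCP) lies between the finger pads, 19 mm behind the fingertips; this is the grasp point; z points along the fingers, y is the line along which they close (so a half turn about z gives the same grasp; the last joint's range is limited). The gripper opens to 88 mm and grips with 3 to 60 N. Pads are 18 mm wide; open, the fingers measure 123 mm over their backs; the gripper's body (75 mm by 187 mm) begins 45 mm behind the grasp point.
Start: joints at [-1.287, 0.264, 1.604, -0, 1.274, -0.037], TCP at [212.839, -640.56, 257.406] pointing down, gripper open.
Joint ranges: [-2.63, 2.63], [-0.94, 2.18], [0.31, 2.57], [-1.31, 4.45], [0, 2.66], [-2.55, 2.55]. Speed limits (rad/s): [2.57, 2.57, 3.14, 3.14, 3.14, 3.14].

### API

Orientations are given as a unit quaternion [x, y, z, w].
In Python, from cell import readout, eyes, close_job gives the robot as it stands.
- The arm moves only by the shell command python3 -m jog 'ROWS' [FORCE]. ROWS is a JSON object of lists of equal length, an entry for each row: "delta_pos": the shift along the tool's x, y, z in m, a list of three; "angular": the turn, a rotation vector about the tool's x, y, z in rad, a list of three; "hand": the closure, from -1 (fully open) to 1 (shut). In form: {"delta_pos": [[tx, ty, tz], ...], "angular": [[ax, ay, az], ...], "hand": [hand, ...]}. A call has 1 to 8 rows; each row shifts and turns the commanded pose from where the row before left it, along the tool's axes as they then stand; what a row does not reach is not made up. A row lasts 1/8 s, in which the tool goes at most 62.5 mm and 10.7 degrees, less where a joint would pass 70% of its speed; a pose out of reach is approached as far as the arm can. A call is refused whole if a number of a shift passes 0.0625 or a number of a turn 0.188, either way. A call with a gripper value outside its range is refused whole. The fingers move at their own pace and stop on an object; FORCE is the grip in N (left out, the last holds). Time passes only in rows, so rows that do not move let the fingers close. It gives the time, the measured TCP pose, the force, the opening and the grip force at its end, in the units of the state.
- readout.read_state(): the state, without advancing time (a new reading comes with each control period).
- eyes.capture(name): name is "scene" or "top"; returns the picture (480x640x3 uint8, blue, green, red); there is no depth.
- eyes.get_calibration(name): a dict with "vertical_fov" (degrees; the focal length in pixels is half the picture's height over the tangent of half this angle, whatever the lens; pixels are square), "cx", "cy" (the principal point, pixels), "extrinsics" (4x4, takes a point from camera to world coordinates). Camera axes: x right, y down, z forward; pixel columns grow to the right and rows downward; lengths in mm; the calibration is good to about 2 mm. A picture is of the moment at which its call begins. get_calibration takes no time and is no camera call.
- close_job(): hands the job in; it is judged then, once.
The state is a dict: "clock": time; "q": joint angles; "qvel": joint speeds; "joint_torque": joint torques, N m; "eef_pos": TCP position; "orientation": TCP orientation; "wrist_force": force on the tool from outside, world axes, zero at the start; "moment": the same for the moment, N m; "grip_width": opening from 0.0 (shut) to 1.0 (fully open); "gripper_force": force on a finger pad.
Only numpy, scipy, OpenCV 4.12 (cv2) and the standard library are available. Lean on these libraries where they do the work, as an engineer would, in place of code of your own. Each camera call takes 0.05 s, during which the arm holds its last target. There are 200 camera calls.

### The job

Pick up the wooden flower tile by its orange square hub, turn and tilt it to match the sloped white board, fit its square bore over the board's square peg with the tile's long sides running the same way as the printed green outline, and slide it home until it lies flush on the board all round. Finish while still gripping the hub and pushing the tile flush against the board, gently but steadily (about 10 N), as you would while a sticky pad takes hold: do not let go. Leave the other things on the table where they are.

Things in the scene. Friction and masses are not known exactly. Their poses are not given: they have to be found in the camera images.
- tile: Light-wood tile with yellow painted petals, lying flat on the table, hub up. Plate 80 mm (own x) by 100 mm (own y) by 10 mm thick, orange square hub on its middle. Mass 0.13 to 0.25 kg. Origin: centre of the underside, which is also the centre of the bore's mouth; z up out of the hub. Half a turn about z looks the same; either way round is right.
- tile_hub (a point): Middle of the tile's orange hub, 28 mm above the underside (axes as the tile's). The hub is 36 x 36 mm, sides along the tile's x and y, from 10 to 46 mm above the underside: the grip. From below a square bore 19 x 19 mm, sides along x and y, goes 32 mm deep into plate and hub; closed above.
- board: White board 150 mm (own x, uphill) by 168 mm (own y, level), 16 mm thick, on a pivot along y in a wooden stand (foot 160 x 200 mm). It faces up and away from the robot, sloped 12 to 32 degrees; too stiff to turn under 25 N. Origin on the pivot, 85 mm above the table, 12 mm below the face; z is the face's outward normal. The stand's cheeks end 111 mm out along y, 16 mm above the origin.
- board_peg (a point): Centre of the white face, at the root of the dark square peg (axes as the board's). The peg stands along z: 16 x 16 mm, sides along x and y, 22 mm long, its last 8 mm tapering to 8 x 8 mm. The home tile has its origin here, its x along or against this x. A green outline, 88 x 112 mm outside, long along y, marks the tile's place.
- remote: Bystander: black remote control 165 x 46 x 18 mm lying between the board and the tile; leave it. Origin under its centre.
- scissors: Bystander: scissors with orange handles, 160 mm long, 10 mm high, lying in front of the remote, points away from the robot; leave them. Origin at the pivot.
- can: Bystander: blue drinks can, 66 mm across, 115 mm high, behind; leave it. Origin under its centre.
- goblet: Bystander: green glass goblet, 66 mm across, 150 mm high, behind; leave it. Origin under its centre.
- pencup: Bystander: blue cup, 80 mm across, 95 mm high, at the left; leave it. Origin under its centre.
- spool: Bystander: red spool, 60 mm across, 40 mm high, at the right; leave it. Origin under its centre.
There are look-alikes about, which are no part of the job. Of the things like the tile, leave any that is pink or purple; of the rest the larger one is meant.

How it is judged:
By the outcome, as a careful person would: the job done as asked, in the order asked, and still so for the second after the job is handed in, while the arm keeps its last pose, push and grip.
It also fails if it takes over 48 s, if anything falls off the work surface, if the arm or the gripper's body presses on something with over 40 N, if the wrist force passes 120 N, or if a joint passes its speed limit or range.

## Working session

There is one attempt and no reset: what is moved stays moved. The work goes in short steps, Python scripts to look and compute and a shell command to move; the robot and the scene stay as the last step left them, time stands still between calls to the robot, and variables do not carry over. Pictures are saved under pics/ and viewed, at most 10 in all, crops included, and the job is handed in when it is done.

```bash
mkdir -p pics; python3 - <<'E'
from cell import readout, eyes
import cv2, numpy as np
for n in("scene","top"):
    cv2.imwrite(f"pics/{n}0.png",eyes.capture(n)); c=eyes.get_calibration(n); print(n,c["vertical_fov"],c["cx"],c["cy"],np.round(c["extrinsics"],3).tolist(), [k for k in c])
print(readout.read_state())
E
```

```text
scene 51.98501102402987 315.11856096191127 238.43785168057696 [[-0.848, 0.335, -0.41, 1105.381], [0.529, 0.552, -0.645, 819.134], [0.01, -0.764, -0.645, 915.99], [0.0, 0.0, 0.0, 1.0]] ['vertical_fov', 'cx', 'cy', 'extrinsics']
top 46.764929124186956 321.2374563060508 248.3982894324589 [[0.031, -0.978, 0.208, 329.936], [-1.0, -0.03, 0.009, 1.316], [-0.003, -0.208, -0.978, 1356.623], [0.0, 0.0, 0.0, 1.0]] ['vertical_fov', 'cx', 'cy', 'extrinsics']
{'clock': 0.1, 'q': array([-1.28689861e+00,  2.64660430e-01,  1.60524379e+00, -7.98119052e-06,
        1.27369517e+00, -3.69088892e-02]), 'qvel': array([ 9.93725300e-04, -2.46663681e-03, -2.45468963e-03,  2.63287652e-04,
        3.63206304e-05, -9.05069531e-04]), 'joint_torque': array([-4.94383967e-04, -5.03620327e+01, -3.58071363e+01,  7.30206608e-02,
        2.33191985e-02, -4.52773622e-05]), 'eef_pos': array([ 212.66904285, -639.98183226,  256.22075111]), 'orientation': array([ 9.87162266e-01,  1.59717420e-01, -1.27381011e-04, -9.95255490e-04]), 'wrist_force': array([-0.83808841, -0.6896372 , -0.0798121 ]), 'moment': array([-0.00930136, -0.01752259, -0.00023369]), 'gripper_force': 0.0, 'grip_width': 1.0029331921327418}
```

View pics/scene0.png

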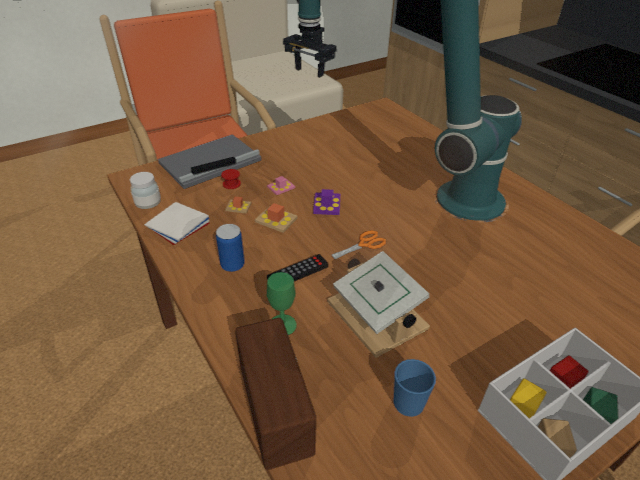

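View pics/top0.png

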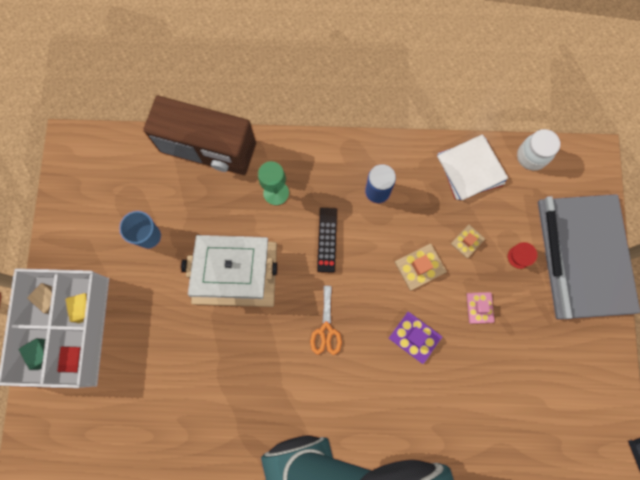

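The tile candidates in the top view are a wooden one with yellow petals at (421,267), a smaller wooden one at (468,241), a pink one at (481,307) and a purple one at (416,338). The pink and purple ones are excluded, and of the two wooden ones the larger at (421,267) is meant; in the scene view it is at (276,216). I'll confirm that in an enlarged crop, with the board alongside.

```bash
python3 - <<'E'
import cv2, numpy as np
S=cv2.imread("pics/scene0.png");T=cv2.imread("pics/top0.png")
def crop(I,x,y,w=100,h=75):
    C=cv2.resize(I[y:y+h,x:x+w],(400,300),interpolation=cv2.INTER_CUBIC)
    k=400/w
    for i in range(0,w,10): cv2.line(C,(int((i+.5)*k),0),(int((i+.5)*k),4 if i%50 else 10),(0,0,255),1)
    for i in range(0,h,10): cv2.line(C,(0,int((i+.5)*k)),(4 if i%50 else 10,int((i+.5)*k)),(0,0,255),1)
    return C
cv2.imwrite("pics/crops.png",np.vstack([np.hstack([crop(T,390,220),crop(S,220,180)]),np.hstack([crop(T,180,228),crop(S,320,250,120,90)])]))
E
```

```text
(no output)
```

View pics/crops.png

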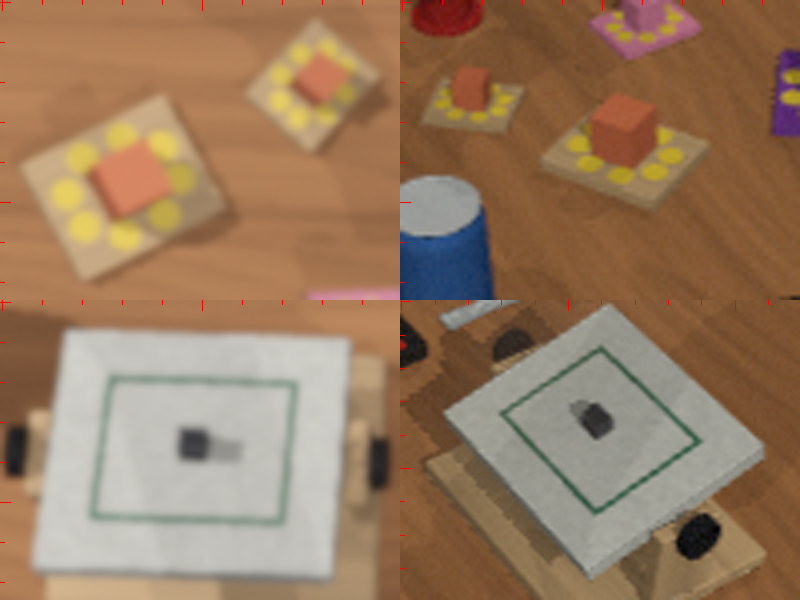

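The crop confirms it: top left is the larger wooden tile with its orange hub, at about (421,267) in the top view. The board's peg is at about (228,264) in the top view and (379,286) in the scene view. Next I'll fit both poses from the corners in the two views.

```bash
cat > lib.py <<'E'
import numpy as np, cv2
from scipy.optimize import least_squares
from scipy.spatial.transform import Rotation as R
from cell import readout, eyes
CAL={n:eyes.get_calibration(n) for n in("scene","top")}
def proj(n,P):
    c=CAL[n];E=np.array(c["extrinsics"]);f=240/np.tan(np.radians(c["vertical_fov"]/2))
    p=(np.atleast_2d(P)-E[:3,3])@E[:3,:3]
    return np.c_[f*p[:,0]/p[:,2]+c["cx"],f*p[:,1]/p[:,2]+c["cy"]]
def Rt(yaw): return R.from_euler('z',yaw)
def Rb(yaw,s): return R.from_euler('ZY',[yaw,-s])   # x axis uphill
def box(hx,hy,z): return np.array([[hx,hy,z],[hx,-hy,z],[-hx,-hy,z],[-hx,hy,z]],float)
def unc(p,x,y,k): return (np.array(p,float)+.5)/k-.5+[x,y]
def fit(f,x0,obs):  # obs: list of (cam, local pts, pixels)
    r=lambda p:np.concatenate([(proj(n,f(p,L))-px).ravel() for n,L,px in obs])
    s=least_squares(r,x0,loss='soft_l1',x_scale=np.maximum(np.abs(x0),.1)); return s.x,r(s.x)
def ftile(p,L): return Rt(p[2]).apply(L)+[p[0],p[1],0]
def fboard(p,L): return Rb(p[2],p[3]).apply(L)+[p[0],p[1],85]
E
cat > m1.py <<'E'
from lib import *
# order: tl,tr,br,bl in top view ; board x ~ -X, y ~ -Y
B=lambda hx,hy,z:np.array([[-hx,-hy,z],[-hx,hy,z],[hx,hy,z],[hx,-hy,z]],float)
ot=unc([(66,31),(349,40),(331,277),(35,270)],180,228,4); gt=unc([(110,75),(299,82),(284,224),(91,218)],180,228,4)
os=unc([(190,270),(45,112),(210,5),(363,148)],320,250,10/3); gs=unc([(197,215),(100,112),(201,46),(303,141)],320,250,10/3)
for nm,o in dict(top=[("top",B(75,84,12),ot),("top",B(44,56,12),gt)],scene=[("scene",B(75,84,12),os),("scene",B(44,56,12),gs)]).items():
    x,r=fit(fboard,[540,210,np.pi,.35],o); print(nm,x.round(3),r.round(1))
x,r=fit(fboard,[540,210,np.pi,.35],[("top",B(75,84,12),ot),("top",B(44,56,12),gt),("scene",B(75,84,12),os),("scene",B(44,56,12),gs)]);print(x.round(3),r.round(1))
# tile: long axis y. corners in top crop
tt=unc([(165,95),(226,204),(88,280),(22,167)],390,220,4)
ht=unc([(91,178),(151,140),(172,180)],390,220,4)
ts=unc([(141,156),(309,146),(254,203)],220,180,4)
T=np.array([[40,-50,10],[-40,-50,10],[-40,50,10],[40,50,10.]])
H=np.array([[18,18,46],[18,-18,46],[-18,-18,46.]])
ot=[("top",T,tt),("top",H,ht)]; os=[("scene",np.array([T[0],T[2],T[3]])[[0,1,2]],ts)]
for c in np.radians([10,25,40]):
    x,r=fit(ftile,[520,-200,c],ot);print("tile top",x.round(3),r.round(1))
for n in("top","scene"):print(n,proj(n,ftile(x,np.r_[T,H])).round(1).tolist(), "scene clicks",ts.round(1).tolist())
E
python3 m1.py
```

```text
top [5.49545e+02 2.25802e+02 3.14300e+00 2.24000e-01] [ 0.1 -0.4  0.3 -0.6  0.2  0.  -0.3 -0.4 -0.6  0.8 -0.   0.4  0.6  0.
 -0.3  0.1]
scene [5.49068e+02 2.28534e+02 3.14500e+00 2.38000e-01] [-0.7 -0.2 -0.4 -0.2 -0.  -0.4  0.7 -0.7  0.6  0.   0.5  0.1 -0.3  0.5
 -0.3  1. ]
[5.49030e+02 2.26922e+02 3.14500e+00 2.39000e-01] [-0.3  0.  -0.1 -0.4 -0.3 -0.1 -0.9 -0.4 -1.   1.1 -0.5  0.6  0.1  0.
 -0.8  0.2 -1.2 -0.7 -0.7 -0.6 -0.4 -0.8  0.2 -1.2  0.1 -0.4  0.1 -0.3
 -0.7  0.1 -0.8  0.5]
tile top [ 5.78979e+02 -2.32242e+02  5.18000e-01] [-0.7 -0.3  0.5  0.5 -0.4  0.4 -0.   0.2  0.7 -3.5 -1.3 -0.9  1.   2.1]
tile top [ 5.78979e+02 -2.32242e+02  5.18000e-01] [-0.7 -0.3  0.5  0.5 -0.4  0.4 -0.   0.2  0.7 -3.5 -1.3 -0.9  1.   2.1]
tile top [ 5.78979e+02 -2.32242e+02  5.18000e-01] [-0.7 -0.3  0.5  0.5 -0.4  0.4 -0.   0.2  0.7 -3.5 -1.3 -0.9  1.   2.1]
top [[430.2, 243.0], [446.6, 271.1], [411.2, 290.0], [395.1, 261.6], [413.1, 260.6], [426.1, 253.7], [433.7, 266.7]] scene clicks [[254.9, 218.6], [296.9, 216.1], [283.1, 230.4]]
scene [[254.1, 219.1], [268.6, 205.2], [296.6, 214.8], [282.8, 229.4], [276.9, 212.3], [266.5, 208.7], [273.0, 202.4]] scene clicks [[254.9, 218.6], [296.9, 216.1], [283.1, 230.4]]
```

```bash
cat >> lib.py <<'E'
def tool(yawx,s=0,byaw=0):  # tool pointing down, x at yawx; or against board normal
    return R.from_euler('z',yawx)*R.from_euler('x',np.pi)
def go(P,Q):  # how far: first turn (about tool axes), then shift in the turned axes, and shift in present axes
    s=readout.read_state(); q=R.from_quat(s["orientation"]); d=(np.array(P)-s["eef_pos"])/1000
    rv=(q.inv()*Q).as_rotvec()
    print("turn",rv.round(4),"shift present axes",q.inv().apply(d).round(4),"shift after turn",Q.inv().apply(d).round(4),"F",s["wrist_force"].round(1),"t",round(s["clock"],2))
E
python3 -c "
from lib import *
go([579,-232,150],tool(.518))"
```

```text
turn [-0.002  -0.0003 -0.1972] shift present axes [ 0.4763 -0.2714  0.1068] shift after turn [ 0.5203 -0.1731  0.1062] F [-0.8 -0.7 -0.1] t 0.1
```

```bash
python3 -m jog '{"delta_pos":[[0.04,-0.024,0],[0.047,-0.027,0.008],[0.047,-0.027,0.008],[0.047,-0.027,0.01],[0.047,-0.027,0.01],[0.047,-0.027,0.01],[0.047,-0.027,0.01],[0.047,-0.027,0.01]],"angular":[[0,0,0],[0,0,0],[0,0,0],[0,0,0],[0,0,0],[0,0,0],[0,0,0],[0,0,0]],"hand":[-1,-1,-1,-1,-1,-1,-1,-1]}' 40; python3 -c "
from lib import *
go([579,-232,150],tool(.518))"
```

```text
clock: 1.1
eef_pos: [496.6, -320.5, 190.7]
orientation: [0.987, 0.16, -0.0, -0.0]
wrist_force: [0.1, -0.2, -0.3]
grip_width: 0.998
gripper_force: 0.0
turn [-0.0003  0.0002 -0.1973] shift present axes [ 0.1061 -0.058   0.0407] shift after turn [ 0.1154 -0.0361  0.0407] F [ 0.1 -0.2 -0.3] t 1.1
```

```bash
python3 -m jog '{"delta_pos":[[0,0,0],[0,0,0],[0.04,-0.012,0.014],[0.04,-0.012,0.014],[0.0354,-0.0121,0.0127],[0,0,0],[0,0,0]],"angular":[[0,0,-0.1],[0,0,-0.0973],[0,0,0],[0,0,0],[0,0,0],[0,0,0],[0,0,0]],"hand":[-1,-1,-1,-1,-1,-1,-1]}'; python3 - <<'E'
from lib import *
go([579,-232,32],tool(.518))
S=eyes.capture("scene")
C=cv2.resize(S[130:280,180:380],(800,600),interpolation=cv2.INTER_CUBIC); cv2.imwrite("pics/above.png",C)
E
```

```text
clock: 1.98
eef_pos: [577.8, -233.7, 150.4]
orientation: [0.967, 0.256, -0.0, -0.0]
wrist_force: [-0.4, 0.8, -0.7]
grip_width: 1.003
gripper_force: 0.0
turn [-0.0004  0.0009  0.0006] shift present axes [ 0.002  -0.0008  0.1184] shift after turn [ 0.0019 -0.0009  0.1184] F [-0.4  0.8 -0.7] t 1.98
```

View pics/above.png

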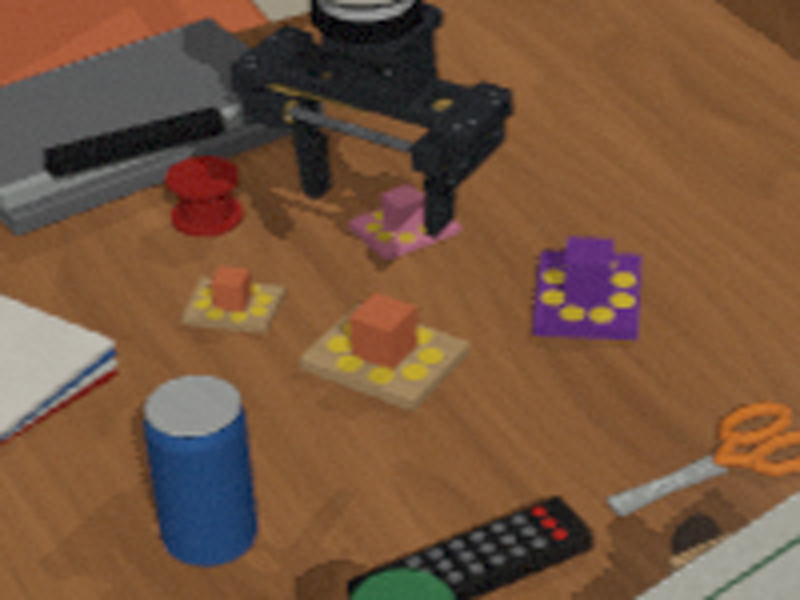

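The open gripper is above and behind the tile; the fingertips are at about (259,178) and (289,187) in scene pixels, and the tile's hub is at (275,212). I'll check that these fit the model and refine the tile from hub colour.

```bash
python3 - <<'E'
from lib import *
s=readout.read_state();q=R.from_quat(s["orientation"])
print(proj("scene",q.apply([[0,52,19],[0,-52,19]])+s["eef_pos"]).round(1).tolist())
# hub silhouette by colour, both views, soft comparison with model
K=8
def sil(n,pts,x0,y0,w,h):
    p=(proj(n,pts)-[x0,y0]+.5)*K
    m=np.zeros((h*K,w*K),np.float32); cv2.fillConvexPoly(m,np.round(cv2.convexHull(p.astype(np.float32))*16).astype(np.int32),1,shift=4)
    return cv2.GaussianBlur(cv2.resize(m,(w,h),interpolation=cv2.INTER_AREA),(0,0),.8)
HB=np.r_[box(18,18,10),box(18,18,46)]; PL=np.r_[box(40,50,0),box(40,50,10)]
T0=cv2.imread("pics/top0.png");S0=cv2.imread("pics/scene0.png")
for n,I,(x0,y0,w,h) in(("top",T0,(385,235,75,65)),("scene",S0,(240,195,70,45))):
    L=cv2.cvtColor(I,cv2.COLOR_BGR2LAB).astype(np.float32)[y0:y0+h,x0:x0+w]
    hsv=cv2.cvtColor(I,cv2.COLOR_BGR2HSV)[y0:y0+h,x0:x0+w]
    m=((hsv[...,0]<12)&(hsv[...,1]>130)&(hsv[...,2]>110)&(L[...,1]>158)).astype(np.float32)
    k,l,st,ce=cv2.connectedComponentsWithStats(m.astype(np.uint8)); i=1+np.argmax(st[1:,4]); m=(l==i).astype(np.float32)
    print(n,st[i],ce[i]+[x0,y0]); mb=cv2.GaussianBlur(m,(0,0),.8)
    from scipy.optimize import minimize
    c=lambda p:((sil(n,HB+0 if 0 else ftile(p,HB),x0,y0,w,h)-mb)**2).sum()
    r=minimize(c,[579,-232,.518],method='Nelder-Mead',options=dict(initial_simplex=[[579,-232,.518],[585,-232,.518],[579,-226,.518],[579,-232,.6]]))
    print(r.x.round(3),r.fun,c([579,-232,.518]))
E
```

```text
[[258.4, 177.6], [289.5, 187.6]]Traceback (most recent call last):
  File "<stdin>", line 16, in <module>
    return _wrapfunc(a, 'argmax', axis=axis, out=out, **kwds)
    return bound(*args, **kwds)
ValueError: attempt to get argmax of an empty sequence
```

```bash
cat >> lib.py <<'E'
from scipy.optimize import minimize
K=8
HB=np.r_[box(18,18,10),box(18,18,46)]; PL=np.r_[box(40,50,0),box(40,50,10)]
def sil(n,pts,x0,y0,w,h):
    p=(proj(n,pts)-[x0,y0]+.5)*K
    m=np.zeros((h*K,w*K),np.float32); cv2.fillConvexPoly(m,np.round(cv2.convexHull(p.astype(np.float32))*16).astype(np.int32),1,shift=4)
    return cv2.GaussianBlur(cv2.resize(m,(w,h),interpolation=cv2.INTER_AREA),(0,0),.8)
E
python3 - <<'E'
from lib import *
for n,(x0,y0,w,h) in(("top",(403,248,40,40)),("scene",(262,200,26,26))):
    I=cv2.imread(f"pics/{n}0.png")[y0:y0+h,x0:x0+w]
    a=cv2.cvtColor(I,cv2.COLOR_BGR2LAB)[...,1]
    t,m=cv2.threshold(a,0,1,cv2.THRESH_OTSU)
    k,l,st,ce=cv2.connectedComponentsWithStats(m); i=1+np.argmax(st[1:,4]); mb=cv2.GaussianBlur((l==i).astype(np.float32),(0,0),.8)
    print(n,t,st[i],ce[i]+[x0,y0])
    c=lambda p:((sil(n,ftile(p,HB),x0,y0,w,h)-mb)**2).sum()
    r=minimize(c,[579,-232,.518],method='Nelder-Mead',options=dict(initial_simplex=[[579,-232,.518],[585,-232,.518],[579,-226,.518],[579,-232,.6]]))
    print(r.x.round(3),r.fun,c([579,-232,.518]))
E
```

```text
top 138.0 [  8   6  22  21 286] [421.72727273 264.70979021]
[ 5.79678e+02 -2.31060e+02  4.99000e-01] 1.851994514465332 4.290619
scene 144.0 [  5   3  18  19 250] [275.556 211.94 ]
[ 5.77534e+02 -2.32862e+02  5.63000e-01] 0.9375303983688354 2.5418696
```

```bash
python3 -m jog '{"delta_pos":[[0.001,-0.0005,0.03],[0.001,-0.0005,0.03],[0,0,0.025],[0,0,0.02],[0,0,0.0134],[0,0,0]],"angular":[[0,0,0],[0,0,0],[0,0,0],[0,0,0],[0,0,0],[0,0,0]],"hand":[-1,-1,-1,-1,-1,-1]}' 40; python3 -m jog '{"delta_pos":[[0,0,0],[0,0,0],[0,0,0],[0,0,0],[0,0,0],[0,0,0],[0,0,0],[0,0,0]],"angular":[[0,0,0],[0,0,0],[0,0,0],[0,0,0],[0,0,0],[0,0,0],[0,0,0],[0,0,0]],"hand":[0.2,1,1,1,1,1,1,1]}' 40
```

```text
clock: 2.78
eef_pos: [578.7, -231.8, 31.4]
orientation: [0.967, 0.256, -0.001, -0.001]
wrist_force: [-0.3, -0.2, -0.4]
grip_width: 0.999
gripper_force: 0.0
clock: 3.78
eef_pos: [579.2, -231.4, 32.3]
orientation: [0.967, 0.256, -0.0, -0.0]
wrist_force: [-1.7, 3.3, 3.6]
grip_width: 0.404
gripper_force: 40.0
```

Gripped: 0.404 of the opening is 35.6 mm, which matches the hub. Next I'll lift it and work out the way to the board.

```bash
cat >> lib.py <<'E'
BP=[549.0,226.9,3.145,.239]
def home(h,bp=None,off=(0,0)):  # TCP pose with tile underside h above the face
    bp=bp or BP; r=Rb(bp[2],bp[3]); return r.apply([off[0],off[1],12+32+h])+[bp[0],bp[1],85], r*R.from_euler('z',np.pi)*R.from_euler('x',np.pi)
E
python3 -m jog '{"delta_pos":[[0,0,-0.01],[0,0,-0.03],[0,0,-0.04],[0,0,-0.05],[0,0,-0.05],[0,0,0]],"angular":[[0,0,0],[0,0,0],[0,0,0],[0,0,0],[0,0,0],[0,0,0]],"hand":[1,1,1,1,1,1]}' 50;  python3 -c "
from lib import *
P,Q=home(70);print(P)
go(P,Q); go([P[0],P[1],210],tool(.003)); print(Q.as_matrix().round(3))"
```

```text
clock: 4.53
eef_pos: [582.8, -233.5, 218.7]
orientation: [0.967, 0.256, 0.005, 0.004]
wrist_force: [0.1, -0.8, -2.2]
grip_width: 0.403
gripper_force: 50.0
[575.98719669 226.99195508 195.75957186]
turn [ 0.0694 -0.2428  0.5113] shift present axes [ 0.2219 -0.4037  0.0204] shift after turn [ 3.000e-04 -4.605e-01  2.350e-02] F [ 0.1 -0.8 -2.2] t 4.53
turn [ 0.0079 -0.0091  0.515 ] shift present axes [ 0.222  -0.4035  0.0062] shift after turn [-0.0055 -0.4605  0.0087] F [ 0.1 -0.8 -2.2] t 4.53
[[ 0.972  0.003 -0.237]
 [ 0.003 -1.    -0.001]
 [-0.237  0.    -0.972]]
```

```bash
python3 -m jog '{"delta_pos":[[0.014,-0.025,0],[0.028,-0.05,0],[0.03,-0.055,0],[0.03,-0.055,0],[0.03,-0.055,0],[0.03,-0.055,0],[0.03,-0.055,0],[0.03,-0.0535,0]],"angular":[[0,0,0],[0,0,0],[0,0,0],[0,0,0],[0,0,0],[0,0,0],[0,0,0],[0,0,0]],"hand":[1,1,1,1,1,1,1,1]}'; python3 -m jog '{"delta_pos":[[0,0,0],[0,0,0],[0,0,0],[0,0,0],[0,0,0],[0,0,0]],"angular":[[0.0174,-0.0607,0.1278],[0.0174,-0.0607,0.1278],[0.0174,-0.0607,0.1278],[0.0172,-0.0607,0.1279],[0,0,0],[0,0,0]],"hand":[1,1,1,1,1,1]}';  python3 - <<'E'
from lib import *
go(*home(70)); go(*home(40))
for n in("scene","top"): cv2.imwrite(f"pics/{n}1.png",eyes.capture(n))
S=cv2.imread("pics/scene1.png");T=cv2.imread("pics/top1.png")
f=lambda I,x,y:cv2.resize(I[y:y+150,x:x+100],(400,600),interpolation=cv2.INTER_CUBIC)
cv2.imwrite("pics/hover.png",np.hstack([f(S,330,190),f(T,180,190)]))
E
```

```text
clock: 5.52
eef_pos: [571.3, 229.6, 210.2]
orientation: [0.967, 0.256, -0.001, 0.0]
wrist_force: [0.5, -0.6, -2.2]
grip_width: 0.403
gripper_force: 50.0
clock: 6.28
eef_pos: [572.0, 227.8, 211.1]
orientation: [0.992, 0.003, -0.125, -0.002]
wrist_force: [-0.3, 0.5, -2.4]
grip_width: 0.404
gripper_force: 50.0
turn [-0.0044  0.0115  0.0031] shift present axes [0.0076 0.0009 0.0138] shift after turn [0.0075 0.0008 0.0139] F [-0.3  0.5 -2.4] t 6.28
turn [-0.0044  0.0115  0.0031] shift present axes [0.008  0.001  0.0438] shift after turn [0.0075 0.0008 0.0439] F [-0.3  0.5 -2.4] t 6.28
```

View pics/hover.png

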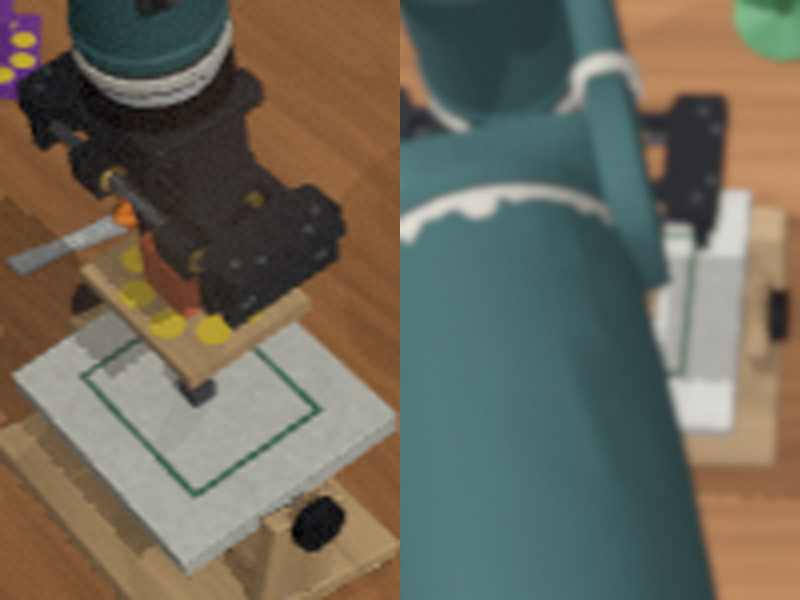

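The scene view shows the tile above the peg (its tip at scene (379,286)) with its long sides parallel to the outline's. The arm hides most of the top view. I'll refine the board's slope and the tile's place in the hand with subpixel edge fits.

```bash
cat > m2.py <<'E'
from lib import *
G={k:cv2.imread(f"pics/{k}.png").astype(np.float32) for k in("scene0","top0","scene1")}
def edge(img,a,b,mode,W=2.6):
    d=b-a;l=np.hypot(*d);n=np.array([-d[1],d[0]])/l; k=max(int(l*.7),6); t=np.linspace(.12,.88,k)
    s=np.arange(-W,W+.01,.2); P=a+t[:,None,None]*d+s[None,:,None]*n
    v=cv2.remap(cv2.GaussianBlur(G[img],(0,0),.7),P[...,0].astype(np.float32),P[...,1].astype(np.float32),cv2.INTER_CUBIC)
    if mode=='e': w=np.linalg.norm(np.gradient(v,axis=1),axis=2)
    else: g=v[...,2]; w=np.maximum(np.median(g,axis=1,keepdims=True)-g,0)   # dark line in red
    pk=np.argmax(w,axis=1); ok=(pk>2)&(pk<len(s)-3)
    w=w**4; w*=np.abs(s-s[pk][:,None])<1
    o=(w*s).sum(1)/(w.sum(1)+1e-9)
    return P[:,0]+(W*n),n,o,ok
def solve(f,x0,E,it=6,prior=None):
    x=np.array(x0,float)
    for _ in range(it):
        ob=[]
        for img,cam,A,B,mode in E:
            a,b=proj(cam,f(x,np.array([A,B])))[:]
            p,n,o,ok=edge(img,a,b,mode)
            if ok.sum()<4: ob.append(None);continue
            md=np.median(o[ok]); ok&=abs(o-md)<.6
            ob.append(((p+o[:,None]*n)[ok],))
        def res(x):
            r=[]
            for e,q in zip(E,ob):
                if q is None: continue
                a,b=proj(e[1],f(x,np.array([e[2],e[3]])));d=(b-a)/np.hypot(*(b-a))
                r.append(((q[0]-a)@np.array([-d[1],d[0]]))/np.sqrt(len(q[0]))*2)
            rr=np.concatenate(r)
            return np.r_[rr,(x-x0)/prior] if prior is not None else rr
        x=least_squares(res,x,loss='soft_l1',f_scale=.5,x_scale=[1,1,.01,.01,1,1,1][:len(x)]).x
    for e,q in zip(E,ob):
        if q is None: print(e[0],e[2],e[3],'none');continue
        a,b=proj(e[1],f(x,np.array([e[2],e[3]])));d=(b-a)/np.hypot(*(b-a)); u=(q[0]-a)@np.array([-d[1],d[0]]); print(e[0],e[2],e[3],e[4],len(u),u.mean().round(2))
    return x
def loop(hx,hy,z): c=box(hx,hy,z).tolist(); return [(c[i],c[(i+1)%4]) for i in range(4)]
def EB(img,cam): return [(img,cam,a,b,'e') for a,b in loop(75,84,12)]+[(img,cam,a,b,'d') for a,b in loop(43.2,55.2,12)]
if __name__=="__main__":
    for E in(EB("top0","top"),EB("scene0","scene"),EB("top0","top")+EB("scene0","scene")):
        print(solve(fboard,[549,227,3.145,.239],E).round(4))
E
python3 m2.py
```

```text
top0 [75.0, 84.0, 12.0] [75.0, -84.0, 12.0] e 52 0.12
top0 [75.0, -84.0, 12.0] [-75.0, -84.0, 12.0] e 42 -0.18
top0 [-75.0, -84.0, 12.0] [-75.0, 84.0, 12.0] e 49 0.08
top0 [-75.0, 84.0, 12.0] [75.0, 84.0, 12.0] e 41 -0.2
top0 [43.2, 55.2, 12.0] [43.2, -55.2, 12.0] d 33 -0.19
top0 [43.2, -55.2, 12.0] [-43.2, -55.2, 12.0] d 24 0.53
top0 [-43.2, -55.2, 12.0] [-43.2, 55.2, 12.0] d 32 -0.16
top0 [-43.2, 55.2, 12.0] [43.2, 55.2, 12.0] d 24 0.55
[5.502880e+02 2.266679e+02 3.140300e+00 2.304000e-01]
scene0 [75.0, 84.0, 12.0] [75.0, -84.0, 12.0] e 44 0.18
scene0 [75.0, -84.0, 12.0] [-75.0, -84.0, 12.0] e 9 -1.52
scene0 [-75.0, -84.0, 12.0] [-75.0, 84.0, 12.0] e 44 0.04
scene0 [-75.0, 84.0, 12.0] [75.0, 84.0, 12.0] e 35 -0.16
scene0 [43.2, 55.2, 12.0] [43.2, -55.2, 12.0] d 29 -0.34
scene0 [43.2, -55.2, 12.0] [-43.2, -55.2, 12.0] d 25 0.76
scene0 [-43.2, -55.2, 12.0] [-43.2, 55.2, 12.0] d 29 -0.18
scene0 [-43.2, 55.2, 12.0] [43.2, 55.2, 12.0] d 24 0.11
[5.492060e+02 2.279145e+02 3.145000e+00 2.666000e-01]
top0 [75.0, 84.0, 12.0] [75.0, -84.0, 12.0] e 52 0.04
top0 [75.0, -84.0, 12.0] [-75.0, -84
[... 169 characters left out ...]
, 12.0] d 33 -0.16
top0 [43.2, -55.2, 12.0] [-43.2, -55.2, 12.0] d 24 0.69
top0 [-43.2, -55.2, 12.0] [-43.2, 55.2, 12.0] d 32 -0.42
top0 [-43.2, 55.2, 12.0] [43.2, 55.2, 12.0] d 23 0.38
scene0 [75.0, 84.0, 12.0] [75.0, -84.0, 12.0] e 44 -0.18
scene0 [75.0, -84.0, 12.0] [-75.0, -84.0, 12.0] e 12 -0.54
scene0 [-75.0, -84.0, 12.0] [-75.0, 84.0, 12.0] e 44 -0.01
scene0 [-75.0, 84.0, 12.0] [75.0, 84.0, 12.0] e 30 0.17
scene0 [43.2, 55.2, 12.0] [43.2, -55.2, 12.0] d 29 -0.58
scene0 [43.2, -55.2, 12.0] [-43.2, -55.2, 12.0] d 25 0.38
scene0 [-43.2, -55.2, 12.0] [-43.2, 55.2, 12.0] d 29 -0.17
scene0 [-43.2, 55.2, 12.0] [43.2, 55.2, 12.0] d 24 0.43
[5.497772e+02 2.270760e+02 3.142400e+00 2.466000e-01]
```

```bash
cat >> lib.py <<'E'
BP=[549.8,227.1,3.1425,.247]
E
python3 - <<'E'
from m2 import *
s=readout.read_state();q=R.from_quat(s["orientation"]);p0=s["eef_pos"]
f=lambda x,L:q.apply((R.from_euler('x',np.pi).apply(L))+[x[0],x[1],32])+p0
# tile corners: scene camera sees +y(world) and +x sides
v=f([0,0],np.r_[PL,HB]);pr=proj("scene",v).round(1);print(pr.tolist())
X,Y=40,50
E=[("scene1","scene",[X,-Y,0],[X,Y,0],'e'),("scene1","scene",[X,-Y,10],[X,Y,10],'e'),("scene1","scene",[-X,Y,0],[X,Y,0],'e'),("scene1","scene",[-X,Y,10],[X,Y,10],'e')]
print(solve(f,[0,0],E).round(2))
go(*home(40))
E
```

```text
[[378.2, 286.9], [350.6, 259.6], [378.9, 241.1], [407.7, 266.7], [377.7, 284.1], [349.9, 256.8], [378.4, 238.2], [407.4, 263.8], [376.6, 269.5], [366.5, 259.8], [379.5, 251.2], [389.8, 260.6], [374.7, 258.9], [364.4, 249.3], [377.7, 240.5], [388.2, 249.9]]
scene1 [40, -50, 0] [40, 50, 0] e 11 -0.77
scene1 [40, -50, 10] [40, 50, 10] e 13 0.71
scene1 [-40, 50, 0] [40, 50, 0] e 22 1.35
scene1 [-40, 50, 10] [40, 50, 10] e 24 -1.28
[-0.64 -2.77]
turn [-0.0041  0.0026  0.0051] shift present axes [0.0095 0.0011 0.0445] shift after turn [0.0094 0.0008 0.0446] F [ 0.3 -0.3 -1.7] t 6.38
```

```bash
python3 - <<'E'
from lib import *
I=cv2.imread("pics/scene1.png");x,y,w,h=340,230,80,60;k=10
C=cv2.resize(I[y:y+h,x:x+w],(800,600),interpolation=cv2.INTER_CUBIC)
s=readout.read_state();q=R.from_quat(s["orientation"]);p0=s["eef_pos"]
pr=proj("scene",q.apply(R.from_euler('x',np.pi).apply(np.r_[PL,HB])+[0,0,32])+p0)
pb=proj("scene",fboard(BP,np.r_[box(44,56,12),box(4,4,34),box(8,8,12)]))
for P,c in((pr,(0,0,255)),(pb,(255,0,0))):
    for i in range(0,len(P),4):
        cv2.polylines(C,[np.round((P[i:i+4]-[x,y]+.5)*k).astype(np.int32)],True,c,1)
cv2.imwrite("pics/ov.png",C)
E
```

```text
(no output)
```

View pics/ov.png

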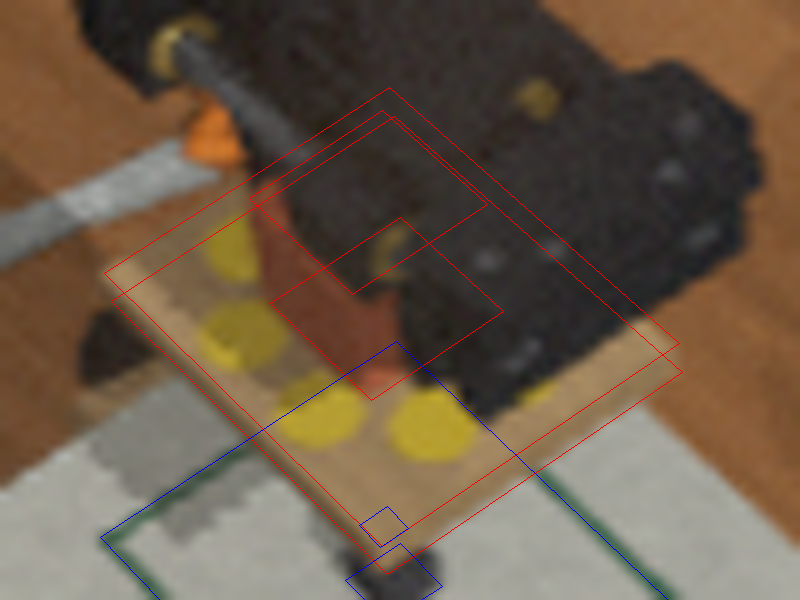

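The overlay agrees with the image to within a pixel: the tile's underside corner is at (378,287), as modelled, so it sits centred in the hand. I'll align and approach to just above the peg.

```bash
python3 -m jog '{"delta_pos":[[0.0095,0.001,0.01],[0,0,0.02],[0,0,0.0145],[0,0,0.01],[0,0,0],[0,0,0]],"angular":[[-0.004,0.0026,0.005],[0,0,0],[0,0,0],[0,0,0],[0,0,0],[0,0,0]],"hand":[1,1,1,1,1,1]}'; python3 -c "
from lib import *
go(*home(24)); print(readout.read_state()['moment'])"
```

```text
clock: 7.12
eef_pos: [568.7, 227.3, 157.5]
orientation: [0.992, -0.0, -0.123, -0.0]
wrist_force: [-0.2, -0.0, -2.2]
grip_width: 0.403
gripper_force: 50.0
turn [-0.0007 -0.0006 -0.0011] shift present axes [-0.0006  0.0002  0.007 ] shift after turn [-0.0006  0.0001  0.007 ] F [-0.2 -0.  -2.2] t 7.12
[ 0.06802507 -0.19805678  0.01113985]
```

```bash
python3 -m jog '{"delta_pos":[[-0.0005,0,0.004],[0,0,0.004],[0,0,0.003],[0,0,0.002],[0,0,0]],"angular":[[0,0,0],[0,0,0],[0,0,0],[0,0,0],[0,0,0]],"hand":[1,1,1,1,1]}'; python3 -c "
from lib import *
go(*home(18)); print(readout.read_state()['moment'])"; python3 -m jog '{"delta_pos":[[0,0,0.002],[0,0,0.002],[0,0,0.002],[0,0,0]],"angular":[[0,0,0],[0,0,0],[0,0,0],[0,0,0]],"hand":[1,1,1,1]}'; python3 -c "
from lib import *
go(*home(12)); print(readout.read_state()['moment'])"
```

```text
clock: 7.75
eef_pos: [564.5, 227.1, 144.4]
orientation: [0.992, -0.0, -0.123, -0.0]
wrist_force: [0.0, -0.1, -2.2]
grip_width: 0.404
gripper_force: 50.0
turn [-0.0003  0.0006 -0.0013] shift present axes [ 0.0002 -0.     -0.0008] shift after turn [ 0.0002 -0.     -0.0008] F [ 0.  -0.1 -2.2] t 7.75
[-0.00598497 -0.2011739  -0.06349324]
clock: 8.25
eef_pos: [563.0, 227.2, 138.5]
orientation: [0.992, -0.0, -0.124, -0.0]
wrist_force: [0.3, 0.5, -2.6]
grip_width: 0.404
gripper_force: 50.0
turn [-0.0005  0.0007 -0.0013] shift present axes [ 0.0003  0.     -0.0009] shift after turn [ 0.0003  0.     -0.0009] F [ 0.3  0.5 -2.6] t 8.25
[ 0.06613432 -0.18247506 -0.02124333]
```

```bash
python3 -m jog '{"delta_pos":[[0,0,0.002],[0,0,0.002],[0,0,0],[0,0,0]],"angular":[[0,0,0],[0,0,0],[0,0,0],[0,0,0]],"hand":[1,1,1,1]}'; python3 -c "
from lib import *
go(*home(7)); print(readout.read_state()['moment'])"; python3 -m jog '{"delta_pos":[[0,0,0.002],[0,0,0.002],[0,0,0],[0,0,0]],"angular":[[0,0,0],[0,0,0],[0,0,0],[0,0,0]],"hand":[1,1,1,1]}'; python3 -c "
from lib import *
go(*home(3)); print(readout.read_state()['moment'])"
```

```text
clock: 8.75
eef_pos: [562.2, 227.2, 134.9]
orientation: [0.992, -0.0, -0.123, -0.0]
wrist_force: [0.0, 0.8, -2.3]
grip_width: 0.402
gripper_force: 50.0
turn [-0.0005  0.0003 -0.0012] shift present axes [0.0001 0.     0.0004] shift after turn [0.0001 0.     0.0004] F [ 0.   0.8 -2.3] t 8.75
[ 0.0825977  -0.21821856  0.00535324]
clock: 9.25
eef_pos: [561.2, 227.2, 131.0]
orientation: [0.992, -0.0, -0.123, -0.0]
wrist_force: [0.4, -0.0, -2.1]
grip_width: 0.402
gripper_force: 50.0
turn [-0.0005  0.0003 -0.0012] shift present axes [0.0002 0.0001 0.0004] shift after turn [0.0002 0.0001 0.0004] F [ 0.4 -0.  -2.1] t 9.25
[ 0.09533001 -0.18230089  0.00386851]
```

```bash
cat > st.py <<'E'
from lib import *
s=readout.read_state();q=R.from_quat(s["orientation"])
F0=q.inv().apply(s["wrist_force"]-[0,0,-2.2]);M=q.inv().apply(s["moment"]);P,Q=home(0);d=Q.inv().apply(P-s["eef_pos"])
print("toolF",F0.round(1),"toolM",M.round(3),"h",d[2].round(2),"xy",d[:2].round(2),"rot",(q.inv()*Q).as_rotvec().round(4),"t",s["clock"])
E
python3 st.py; python3 -m jog '{"delta_pos":[[0,0,0.001],[0,0,0.001],[0,0,0]],"angular":[[0,0,0],[0,0,0],[0,0,0]],"hand":[1,1,1]}' >/dev/null; python3 st.py;  python3 -m jog '{"delta_pos":[[0,0,0.001],[0,0,0]],"angular":[[0,0,0],[0,0,0]],"hand":[1,1]}' >/dev/null; python3 st.py;python3 -m jog '{"delta_pos":[[0,0,0.0007],[0,0,0]],"angular":[[0,0,0],[0,0,0]],"hand":[1,1]}' >/dev/null; python3 st.py
```

```text
toolF [ 0.4  0.  -0.1] toolM [ 0.092  0.182 -0.027] h 3.4 xy [0.18 0.05] rot [-0.0005  0.0003 -0.0012] t 9.25
toolF [-0.1 -0.7  0.4] toolM [ 0.069  0.224 -0.035] h 1.38 xy [0.14 0.03] rot [-0.0005  0.0002 -0.0012] t 9.625
toolF [-0.7  0.2 -0. ] toolM [0.069 0.105 0.009] h 0.73 xy [0.02 0.04] rot [-0.0006 -0.0002 -0.0012] t 9.875
toolF [-1.8  1.2 -4.9] toolM [-0.01  -0.128 -0.074] h 0.59 xy [-0.03  0.04] rot [-0.0007 -0.0006 -0.0012] t 10.125
```

Contact came at the uphill edge first: the moment about tool y dropped by about 0.3 N m. So the board is slightly steeper than I assumed, which agrees with the scene-only fit. I'll tilt by -0.015 about tool y and then press.

```bash
python3 -m jog '{"delta_pos":[[0.0003,0,0],[0,0,0]],"angular":[[0,-0.01,0],[0,0,0]],"hand":[1,1]}' >/dev/null; python3 st.py;  python3 -m jog '{"delta_pos":[[0.0002,0,0.0003],[0,0,0]],"angular":[[0,-0.005,0],[0,0,0]],"hand":[1,1]}' >/dev/null; python3 st.py;python3 -m jog '{"delta_pos":[[0,0,0],[0,0,0]],"angular":[[0,0,0],[0,0,0]],"hand":[1,1]}' >/dev/null; python3 st.py
```

```text
toolF [-4.   0.9 -7.5] toolM [-0.029 -0.081 -0.035] h 0.63 xy [-0.25  0.08] rot [-0.0007  0.0102 -0.0012] t 10.375
toolF [-4.4  1.2 -9.7] toolM [-0.061 -0.248 -0.025] h 0.72 xy [-0.34  0.06] rot [-0.0007  0.0151 -0.0011] t 10.625
toolF [-4.5  2.4 -8.4] toolM [-0.071 -0.25  -0.087] h 0.73 xy [-0.36  0.09] rot [-0.0007  0.0149 -0.0011] t 10.875
```

```bash
python3 -m jog '{"delta_pos":[[0,0,-0.0025],[0,0,0],[0,0,0]],"angular":[[0,0,0],[0,0,0],[0,0,0]],"hand":[1,1,1]}' >/dev/null; python3 st.py;  python3 -m jog '{"delta_pos":[[0,0,0],[0,0,0]],"angular":[[0,0,0],[0,0,0]],"hand":[1,1]}' >/dev/null; python3 st.py; python3 -m jog '{"delta_pos":[[0,0,0.001],[0,0,0]],"angular":[[0,0,0],[0,0,0]],"hand":[1,1]}' >/dev/null; python3 st.py; python3 -m jog '{"delta_pos":[[0,0,0.0005],[0,0,0]],"angular":[[0,0,0],[0,0,0]],"hand":[1,1]}' >/dev/null; python3 st.py; python3 -m jog '{"delta_pos":[[0,0,0.0004],[0,0,0]],"angular":[[0,0,0],[0,0,0]],"hand":[1,1]}' >/dev/null; python3 st.py
```

```text
toolF [ 0.1 -0.5 -0.4] toolM [ 0.082  0.291 -0.02 ] h 1.19 xy [-0.33  0.04] rot [-0.0004  0.016  -0.0013] t 11.25
toolF [ 0.1 -0.8  0.1] toolM [ 0.083  0.225 -0.005] h 1.5 xy [-0.21  0.01] rot [-0.0003  0.016  -0.0013] t 11.5
toolF [-0.1 -0.4  0.4] toolM [ 0.048  0.132 -0.057] h 1.08 xy [-0.38  0.02] rot [-0.0005  0.0151 -0.0012] t 11.75
toolF [-2.1  0.  -3.2] toolM [ 0.055 -0.015 -0.058] h 0.96 xy [-0.36  0.03] rot [-0.0006  0.0149 -0.0012] t 12.0
toolF [-4.   0.8 -6.9] toolM [-0.033 -0.177 -0.005] h 0.82 xy [-0.37  0.05] rot [-0.0006  0.0148 -0.0012] t 12.25
```

```bash
cat > st.py <<'E'
from lib import *
a=[]
for i in range(6):
    if i: eyes.capture("scene")
    s=readout.read_state();q=R.from_quat(s["orientation"]);P,Q=home(0);d=Q.inv().apply(P-s["eef_pos"])
    a.append(np.r_[q.inv().apply(s["wrist_force"]-[0,0,-2.2]),q.inv().apply(s["moment"]),d,(q.inv()*Q).as_rotvec()])
m=np.mean(a,0);print("F",m[:3].round(2),"M",m[3:6].round(3),"xyh",m[6:9].round(2),"rot",m[9:].round(4),"t",round(s["clock"],2))
E
python3 st.py
python3 -m jog '{"delta_pos":[[0,0,-0.0025],[-0.0003,0,0],[0,0,0]],"angular":[[0,0,0],[0,0.011,0],[0,0,0]],"hand":[1,1,1]}' >/dev/null; python3 st.py
python3 -m jog '{"delta_pos":[[0,0,0.0015],[0,0,0.0005],[0,0,0]],"angular":[[0,0,0],[0,0,0],[0,0,0]],"hand":[1,1,1]}' >/dev/null; python3 st.py
python3 -m jog '{"delta_pos":[[0,0,0.0004],[0,0,0]],"angular":[[0,0,0],[0,0,0]],"hand":[1,1]}' >/dev/null; python3 st.py
```

```text
F [-3.86  1.33 -7.09] M [-0.03  -0.187 -0.029] xyh [-0.35  0.03  0.8 ] rot [-0.0006  0.0148 -0.0012] t 12.5
F [-0.04 -0.46  0.25] M [ 0.108  0.175 -0.007] xyh [0.09 0.03 2.02] rot [-0.0003  0.0048 -0.0012] t 13.12
F [-0.16 -0.45 -0.75] M [ 0.083  0.182 -0.008] xyh [-0.15  0.04  0.67] rot [-0.0005  0.004  -0.0012] t 13.75
F [-1.53  0.87 -3.41] M [ 0.069 -0.01  -0.035] xyh [-0.17  0.02  0.61] rot [-0.0006  0.0038 -0.0012] t 14.25
```

```bash

python3 -m jog '{"delta_pos":[[0,0,-0.0022],[-0.0003,0,0],[0,0,0.001],[0,0,0.001],[0,0,0.0003],[0,0,0]],"angular":[[0,0,0],[0,0.01,0],[0,0,0],[0,0,0],[0,0,0],[0,0,0]],"hand":[1,1,1,1,1,1]}' >/dev/null; python3 st.py
python3 -m jog '{"delta_pos":[[0,0,0.0004],[0,0,0]],"angular":[[0,0,0],[0,0,0]],"hand":[1,1]}' >/dev/null; python3 st.py
python3 -m jog '{"delta_pos":[[0,0,-0.0022],[0.0002,0.0003,0],[0,0,0.001],[0,0,0.001],[0,0,0.0003],[0,0,0]],"angular":[[0,0,0],[0.01,-0.006,0],[0,0,0],[0,0,0],[0,0,0],[0,0,0]],"hand":[1,1,1,1,1,1]}' >/dev/null; python3 st.py
python3 -m jog '{"delta_pos":[[0,0,0.0004],[0,0,0]],"angular":[[0,0,0],[0,0,0]],"hand":[1,1]}' >/dev/null; python3 st.py
python3 -m jog '{"delta_pos":[[0,0,-0.0022],[0,-0.0006,0],[0,0,0.001],[0,0,0.001],[0,0,0.0003],[0,0,0]],"angular":[[0,0,0],[-0.02,0,0],[0,0,0],[0,0,0],[0,0,0],[0,0,0]],"hand":[1,1,1,1,1,1]}' >/dev/null; python3 st.py
python3 -m jog '{"delta_pos":[[0,0,0.0004],[0,0,0]],"angular":[[0,0,0],[0,0,0]],"hand":[1,1]}' >/dev/null; python3 st.py
```

```text
F [-2.19  0.93 -5.77] M [ 0.042 -0.397 -0.053] xyh [0.15 0.03 0.62] rot [-0.0006 -0.0061 -0.0012] t 15.25
F [-3.4   1.54 -8.64] M [-0.012 -0.581 -0.056] xyh [0.14 0.04 0.57] rot [-0.0006 -0.0063 -0.0012] t 15.75
F [-3.08 -0.63 -7.69] M [-0.312 -0.346  0.063] xyh [-0.09 -0.15  0.85] rot [-0.0105 -0.0007 -0.001 ] t 16.75
F [-3.44 -0.21 -9.28] M [-0.404 -0.458  0.084] xyh [-0.11 -0.15  0.82] rot [-0.0105 -0.0009 -0.001 ] t 17.25
F [-2.81  1.   -9.63] M [ 0.234 -0.426 -0.065] xyh [-0.3   0.41  0.94] rot [ 0.0091 -0.0012 -0.0011] t 18.25
F [ -3.72   2.03 -10.86] M [ 0.254 -0.51  -0.086] xyh [-0.3   0.39  0.91] rot [ 0.009  -0.0014 -0.0011] t 18.75
```

The slope and roll probes give the best flush angle at rot ≈ (-0.002, +0.001), so the 0.247 rad estimate was nearly right. I'll go back there, recentre and press.

```bash

python3 -m jog '{"delta_pos":[[0,0,-0.0025],[-0.0003,0.0004,0],[0,0,0.001],[0,0,0.0007],[0,0,0]],"angular":[[0,0,0],[0.011,-0.002,0],[0,0,0],[0,0,0],[0,0,0]],"hand":[1,1,1,1,1]}' >/dev/null; python3 st.py
python3 -m jog '{"delta_pos":[[0,0,0.0004],[0,0,0]],"angular":[[0,0,0],[0,0,0]],"hand":[1,1]}' >/dev/null; python3 st.py
python3 -m jog '{"delta_pos":[[-0.0001,0,0.0004],[0,0,0]],"angular":[[0,0,0],[0,0,0]],"hand":[1,1]}' >/dev/null; python3 st.py
```

```text
F [-2.26  0.25 -7.59] M [ 0.045 -0.197 -0.017] xyh [ 0.19 -0.01  0.58] rot [-0.0017  0.0015 -0.0011] t 19.62
F [-3.04  0.33 -8.93] M [-0.023 -0.306 -0.004] xyh [ 0.18 -0.01  0.59] rot [-0.0017  0.0013 -0.0011] t 20.12
F [ -2.84   0.69 -10.5 ] M [-0.04  -0.382 -0.   ] xyh [ 0.19 -0.01  0.57] rot [-0.0018  0.0009 -0.0011] t 20.62
```

It's pressing at 10.5 N. I'll check the fit visually.

```bash
python3 - <<'E'
from lib import *
S=eyes.capture("scene");T=eyes.capture("top")
cv2.imwrite("pics/fin.png",np.hstack([cv2.resize(S[235:335,315:435],(600,500),interpolation=cv2.INTER_CUBIC),cv2.resize(T[225:325,240:280],(200,500),interpolation=cv2.INTER_CUBIC)]))
E
python3 st.py
```

```text
F [ -2.97   0.91 -10.17] M [-0.043 -0.363 -0.013] xyh [ 0.19 -0.02  0.56] rot [-0.0018  0.0009 -0.0011] t 20.98
```

View pics/fin.png

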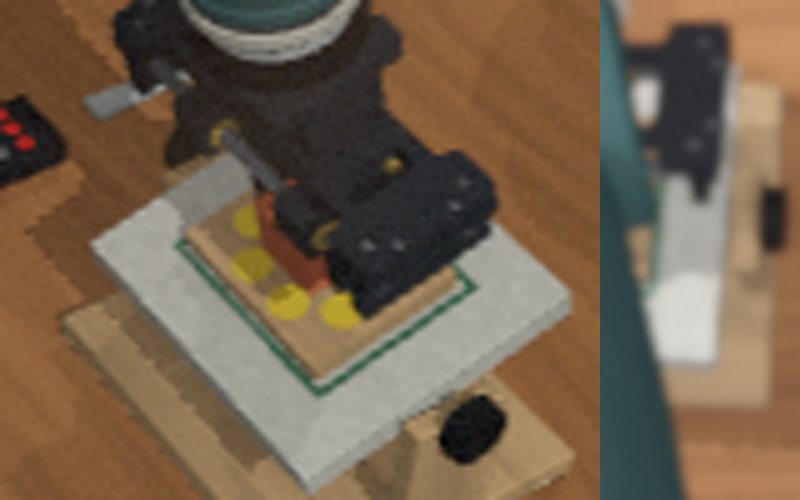

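The tile lies flat inside the green outline, with an even white margin along both visible edges. Its long sides run with the outline's, its near corner is at scene (379,311), and the hub is still gripped. The push is steady at about 10 N, so I'm handing in.

```bash
python3 -c "
from cell import close_job
print(close_job())"
```

```text
the job is handed in; nothing more can be done
None
```

The job is handed in at about 21 s: the wooden tile is over the peg and flush on the board, long sides along the green outline, with the hub still gripped and pushed at about 10 N; I saw no contact with anything else on the table.

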